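# Set up a glue warmer: pot on its pegs, double lid on, cover off

### The arm

A 6-joint arm with a two-finger parallel gripper is mounted at the origin on the work surface; the furniture and walls round the work are solid. World frame = base frame: x ahead of the robot, y to its left, z up, the work surface at z = 0. Lengths are in m, angles in degrees, forces in N, time in s.
With the tool pointing down it reaches from about 0.375 to 0.925 m from the base axis. Payload 5.7 kg.
Tool frame: the origin (TCP) lies at the very end of the fingers, on their centre line; the grasp point (between the pads) lies 19 mm behind it; z points along the fingers, y is the line along which they close (so a half turn about z gives the same grasp; the last joint's range is limited). The gripper opens to 85 mm and grips with 20 to 120 N. Pads are 22 mm wide; open, the fingers measure 114 mm over their backs; the gripper's body (76 mm by 85 mm) begins 54 mm behind the grasp point. The pads swing forward as they close: fully open they stand 13 mm farther back than shut.
Start: joints at [69.609, 20.558, 86.54, -0, 72.909, -6.595], TCP at [0.143, 0.583, 0.231] pointing down, gripper open.
Joint ranges: [-170.27, 170.27], [-57.76, 135], [12.27, 136.19], [-55.21, 235.2], [11.17, 155.16], [-170.74, 170.74]. Speed limits (degrees/s): [136.94, 136.94, 180, 180, 180, 180].

### API

Orientations are given as [roll, pitch, yaw] about the fixed x, y, z axes, in that order (R = Rz(yaw) Ry(pitch) Rx(roll)).
In Python, from station import manip gives the robot as it stands.
- The arm moves only by the tool play_rows, never from a script. Its argument "targets" is a list of rows, each an object of numbers: "tx", "ty", "tz": the shift along the tool's x, y, z in units of 40 mm (1.0 is 40 mm); "wx", "wy", "wz": the turn, a rotation vector about the tool's x, y, z in units of 6 degrees (1.0 is 6 degrees). In form: [{"tx": .., "ty": .., "tz": .., "wx": .., "wy": .., "wz": ..}, ...]. A call has 1 to 20 rows; each row shifts and turns the commanded pose from where the row before left it, along the tool's axes as they then stand; what a row does not reach is not made up. A row lasts 1/8 s, in which the tool goes at most 62.5 mm and 10.7 degrees, less where a joint would pass 70% of its speed; a pose out of reach is approached as far as the arm can. A call is refused whole if a number of a shift passes 1 or a number of a turn 1, either way. A call with a gripper value outside its range is refused whole. "jaw" is the opening, from -1 (shut) to 1 (fully open), set as the call begins (left out, the last holds). The fingers move at their own pace and stop on an object; the grip force is fixed at half the most. Time passes only in rows, so rows that do not move let the fingers close. It gives the time, the measured TCP pose, the force, the opening and the grip force at its end, in the units of the state.
- manip.get_state(): the state, without advancing time (a new reading comes with each control period).
- manip.capture(name): name is "scene" or "top"; returns a dict with "color" (384x512x3 uint8, red, green, blue), "fx", "fy", "cx", "cy" (pixels), "xyz" and "orientation" of the camera in the world. Camera axes: x right, y down, z forward; pixel columns grow to the right and rows downward; lengths in m; the calibration is good to about 2 mm. A picture is of the moment at which its call begins. There is no depth.
- manip.close_job(): hands the job in; it is judged then, once.
The state is a dict: "time_s": time; "qpos": joint angles; "dq": joint speeds; "effort": joint torques, N m; "tool_pos": TCP position; "tool_rot": TCP orientation; "ft_force": force on the tool from outside, world axes, zero at the start; "wrist_torque": the same for the moment, N m; "width": finger opening in m; "grasp_force": force on a finger pad.
Only numpy, scipy, OpenCV 4.12 (cv2) and the standard library are available. Lean on these libraries where they do the work, as an engineer would, in place of code of your own. Each camera call takes 0.05 s, during which the arm holds its last target. There are 200 camera calls.

### The job

Make the electric glue warmer ready: set the copper glue pot on the green warmer base so that the two holes in its foot drop right down over the two pegs. Then take the double lid by the red bar of its black cover and gently lower it as one piece onto the pot, turned so that the two keys of the steel inner lid drop into the two notches in the pot's rim and the lid is fully home. Turn the cover about 60 degrees anticlockwise (seen from above) to unhook it, lift it straight up on its own, leaving the vented inner lid seated (glue warms under it alone), and finish still holding the cover level by its bar, about 10 cm above the inner lid; leave the other things on the bench where they are.

Things in the scene. Friction and masses are not known exactly. Their poses are not given: they have to be found in the camera images.
- warmer: the warmer base, fixed: a green housing 150 (x) x 176 (y) mm with dial, lamp and red switch on its front (-x), and on top a round steel plate, 138 mm diameter, 50 mm above the bench, with two steel pegs at y = +46 and -46 mm. Origin: centre of its underside, on the bench; z up. Placed and turned differently each time
- warmer_seat (a point): the middle of the heating plate's top face, midway between the pegs, 50 mm above the bench; the underside of the seated pot's foot lies here
- warmer_peg (a point): the tip of the peg at +y of the warmer; the other peg stands 92 mm away at -y. Pegs: 8 mm diameter, 15 mm above the plate, the last 5 mm tapering to 3 mm
- glue_pot: the open glue pot, loose, 0.3 to 0.65 kg, upright on the bench: a straight copper cylinder, 66 mm diameter (67 at the steel rim band), on a steel foot plate 62 (x) x 122 (y) x 6 mm; 90 mm high over all. Grip it from above across the cylinder, fingertips 35 to 45 mm above its underside. Origin: centre of the foot's underside
- pot_hole (a point): the underside of the foot hole at +y of the pot; the other lies 92 mm away at -y. The holes go through, 11 mm in diameter, are seen from above beside the body and drop over the warmer's pegs either way round
- pot_rim (a point): the centre of the pot's mouth, level with the rim's top, 90 mm above the pot's underside. The mouth is 59 mm wide inside and 27 mm deep, its wall 3.5 mm
- pot_notch (a point): the bottom of the rim notch at +x of the pot; its twin is at -x. Notches are 16 mm wide and 10 mm deep, at right angles to the line of the foot's holes
- inner_lid: the inner lid, 0.14 kg, loose: a steel disc, 68 mm diameter, at the start on the bench under the cover and hooked to it. Origin: centre of the underside of its plug (54 mm diameter, 12 mm deep, foot tapered). Its flange, 12 to 16 mm up, rests on the pot's rim: seated, this origin is 78 mm above the pot's underside. It has no grip: only the cover carries it
- inner_key (a point): the lower end of the inner lid's key at +x; its twin is at -x. Keys hang 7 mm below the flange at its edge, 9 mm wide (6 at the lower end), and fit the pot's rim notches either way round, with 3.5 mm play each side; within it the inner lid may turn along with the cover by some degrees
- cover: the outer lid, 0.12 kg, loose: a black cap, 69 mm diameter, 26 mm high, with a red bar on top (46 mm along x, 14 mm thick in y, top 58 mm above the cap's lower edge). Origin: centre of the cap's lower edge, which rests on the inner lid's flange 16 mm above the inner lid's origin. Its x lies along the inner lid's x (within 4 degrees) at the start
- cover_hook (a point): a hook hidden in the cover at +x (another at -x). With bar and keys in line it reaches under a lug of the inner lid, so that lifting the cover carries both, after 2 mm of free lift. With the cover turned 43 to 73 degrees anticlockwise from above against the inner lid it is clear and the cover lifts alone. Firm stops at 75 and -4 degrees
- cover_bar (a point): where to grip the cover: in the middle of its red bar, 50 mm above the cap's lower edge, 24 mm above the cap's top; the fingertips must stay clear of the cap; the fingers close along the cover's y
- stain_tin: a bystander: a blue and white tin of stain, 75 mm diameter, 100 mm high; origin in the middle of its underside
- glue_bottle: a bystander: a brown dropper bottle, 33 mm diameter, 102 mm high; origin in the middle of its underside
- plug_pack: a bystander: a brown carton pack, 72 x 122 x 52 mm; origin in the middle of its underside
- brush: a bystander: a flat brush with a green handle lying on the bench, 30 x 232 x 13 mm (long in y); origin in the middle of its underside
Not all that is in view belongs to the job. Leave any yellow look-alike of the cover alone.

How it is judged:
By the outcome, as a careful person would: the job done as asked, in the order asked, and still so for the second after the job is handed in, while the arm keeps its last pose, push and grip.
It also fails if it takes over 64 s, if anything falls off the work surface, if the arm or the gripper's body presses on something with over 40 N, if the wrist force passes 120 N, or if a joint passes its speed limit or range.

## Working session

There is one attempt and no reset: what is moved stays moved. The work goes in short steps, Python scripts to look and compute and a tool call to move; the robot and the scene stay as the last step left them, time stands still between calls to the robot, and variables do not carry over. Pictures are saved under pics/ and viewed, at most 10 in all, crops included, and the job is handed in when it is done.

Besides the shell and the picture viewer there is one more tool, called as name(argument=value, ...), one argument or row to a line, values as JSON. play_rows: Moves the arm, as the interface text tells. Its arguments: {"type":"object","properties":{"targets":{"type":"array","items":{"type":"object","properties":{"tx":{"type":"number"},"ty":{"type":"number"},"tz":{"type":"number"},"wx":{"type":"number"},"wy":{"type":"number"},"wz":{"type":"number"}}}},"jaw":{"type":"number"}},"required":["targets"]}

```bash
mkdir -p pics
cat > h.py <<'E'
import numpy as np, cv2
from scipy.spatial.transform import Rotation as R
from station import manip
def cap(n,f=None):
    c=manip.capture(n)
    if f: cv2.imwrite('pics/'+f,c['color'][:,:,::-1])
    return c
def ray(c,u,v):
    d=R.from_euler('xyz',c['orientation'],degrees=True).as_matrix()@np.array([(u-c['cx'])/c['fx'],(v-c['cy'])/c['fy'],1])
    return np.array(c['xyz']),d
def onz(c,u,v,z):
    o,d=ray(c,u,v); return o+d*(z-o[2])/d[2]
def proj(c,p):
    q=R.from_euler('xyz',c['orientation'],degrees=True).as_matrix().T@(np.array(p)-np.array(c['xyz']))
    return q[0]/q[2]*c['fx']+c['cx'],q[1]/q[2]*c['fy']+c['cy']
E
python3 - <<'E'
from h import *
for n in('scene','top'):
    c=cap(n); cv2.imwrite(f'pics/{n}0.png',cv2.resize(c['color'][:,:,::-1],(800,600),interpolation=cv2.INTER_CUBIC))
    np.save(n+'0.npy',c,allow_pickle=True)
    print(n,c['xyz'],c['orientation'],c['fx'],c['fy'],c['cx'],c['cy'])
print(manip.get_state())
E
```

```text
scene [-0.12168669 -0.83852886  0.89974611] [-129.38160343   -0.84041879  -38.19232529] 462.4199480154092 462.4199480154092 258.54044980907344 195.84516185404527
top [ 0.31050847 -0.04436782  1.18465264] [-169.91123854   -0.63801568  -91.2728315 ] 385.8627610211053 385.8627610211053 252.07859172321938 187.4668126780913
{'time_s': 0.1, 'qpos': array([ 6.96086122e+01,  2.05936690e+01,  8.65923895e+01, -8.00739769e-06,
        7.29090313e+01, -6.59754379e+00]), 'dq': array([-0.01999052, -0.06457437, -0.17821058, -0.01188662, -0.05294266,
        0.00962929]), 'effort': array([ 4.65755893e-04, -5.28654671e+01, -2.79352105e+01, -6.89623403e-05,
        5.02783136e-03, -2.60003441e-05]), 'tool_pos': array([0.14287927, 0.58211096, 0.23054173]), 'tool_rot': array([-1.79905539e+02, -1.09176932e-02,  1.66206149e+02]), 'ft_force': array([ 0.18821101, -0.0347641 ,  0.38786264]), 'wrist_torque': array([ 0.02170155, -0.0379967 ,  0.00462355]), 'grasp_force': 0.0, 'width': 0.08527311959818495}
```

View pics/top0.png

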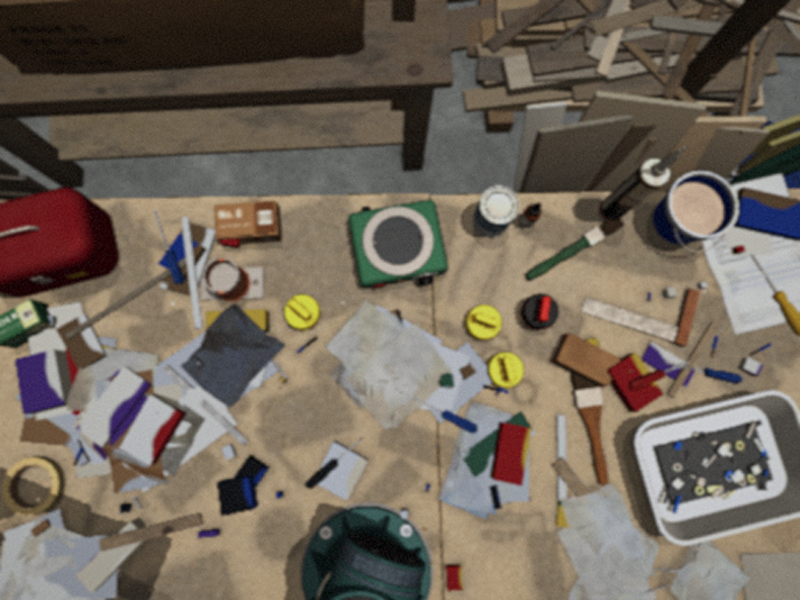

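View pics/scene0.png

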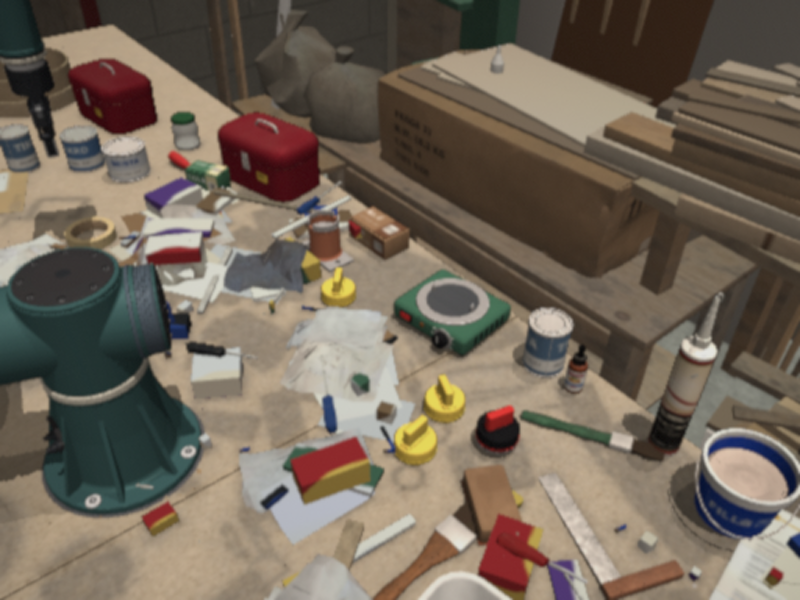

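The top view (800x600 scale) shows the warmer at (398,242), the copper pot at (226,280), the black cover with its red bar at (542,310), and yellow decoys at (302,311), (484,322) and (506,370). Next I take close crops and measure.

Run:
```python
from h import *
t=np.load('top0.npy',allow_pickle=True).item(); s=np.load('scene0.npy',allow_pickle=True).item()
I=t['color'].astype(float);J=s['color'].astype(float)
for i in range(4):
    I+=cap('top')['color'];J+=cap('scene')['color']
t['color']=(I/5).astype(np.uint8);s['color']=(J/5).astype(np.uint8)
np.save('top0.npy',t);np.save('scene0.npy',s)
def crop(c,u,v,w,h,W,H): 
    return cv2.resize(c['color'][v:v+h,u:u+w,::-1],(W,H),interpolation=cv2.INTER_CUBIC)
a=np.hstack([crop(t,120,155,50,50,300,300),crop(t,215,120,83,50,500,300)])
b=np.hstack([crop(s,185,125,50,50,300,300),crop(t,325,175,42,50,250,300),crop(s,300,250,42,50,250,300)])
cv2.imwrite('pics/crops.png',np.vstack([a,b]))
for n,c in(('t',t),('s',s)):
    hsv=cv2.cvtColor(c['color'],cv2.COLOR_RGB2HSV)
    roi=np.zeros(hsv.shape[:2],np.uint8)
    if n=='t': roi[185:215,330:365]=1
    else: roi[255:300,300:340]=1
    m=(((hsv[...,0]<8)|(hsv[...,0]>172))&(hsv[...,1]>150)&(hsv[...,2]>110)&(roi>0)).astype(np.uint8)
    pts=np.argwhere(m)[:,::-1].astype(np.float32)
    print(n,'red',len(pts),pts.mean(0),cv2.minAreaRect(pts), [onz(c,*pts.mean(0),z).round(4) for z in (.066,.074)])
    g=((hsv[...,0]>50)&(hsv[...,0]<90)&(hsv[...,1]>80)&(hsv[...,2]>40)).astype(np.uint8)
    roi[:]=0
    if n=='t': roi[120:190,215:300]=1
    else: roi[165:235,245:330]=1
    pts=np.argwhere(g&roi)[:,::-1].astype(np.float32); r=cv2.minAreaRect(cv2.convexHull(pts))
    print('green',r)
    if n=='t':
        for p in cv2.boxPoints(r): print(p,onz(c,*p,.045).round(4))
```

```text
t red 79 [348.64557 196.86076] ((348.6351318359375, 196.68919372558594), (5.096368789672852, 15.289106369018555), 9.462322235107422) [array([ 0.4754, -0.3445,  0.066 ]), array([ 0.4743, -0.3424,  0.074 ])]
green ((254.1258544921875, 154.71310424804688), (47.44339370727539, 55.95886993408203), 79.99201965332031)
[222.44969 136.21478] [0.6746 0.0258 0.045 ]
[277.55704 126.48996] [ 0.7027 -0.1445  0.045 ]
[285.802   173.21143] [ 0.5547 -0.1645  0.045 ]
[230.69467 182.93625] [0.5281 0.0024 0.045 ]
s red 167 [319.7126 266.5389] ((320.25, 266.7500305175781), (10.435516357421875, 17.70875358581543), 71.56504821777344) [array([ 0.4676, -0.3469,  0.066 ]), array([ 0.462 , -0.3516,  0.074 ])]
green ((288.3583679199219, 197.8935546875), (64.84341430664062, 41.2462043762207), 30.5792236328125)
```

View pics/crops.png

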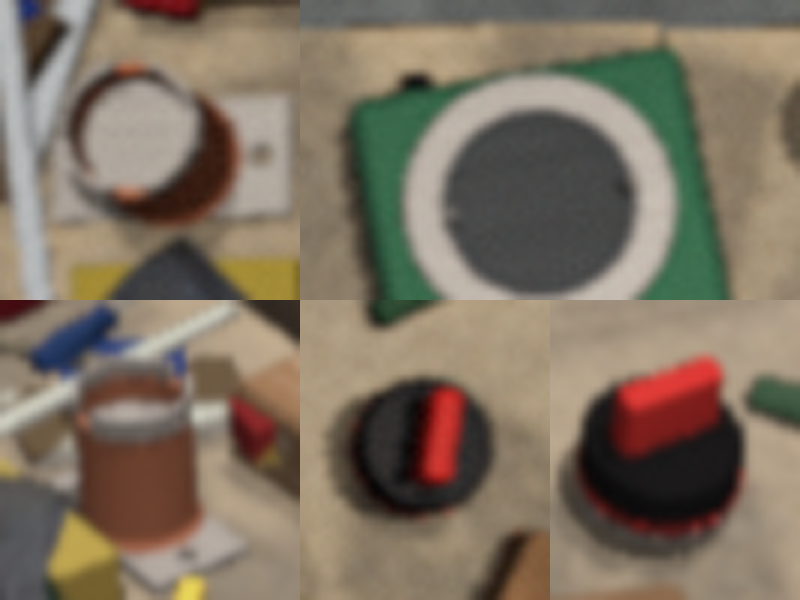

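The crops show the following. The pot rim is centred at about (134,132) in the first crop, with notches at (130,70) and (130,193) and a foot hole at (261,153). The warmer's pegs are at about (455,213) and (622,188). The bar lies nearly along world x. Now sub-pixel measurement.

Run:
```python
from h import *
t=np.load('top0.npy',allow_pickle=True).item(); s=np.load('scene0.npy',allow_pickle=True).item()
def hsvup(c,u,v,w,h,k=6):
    # pixel centre convention: up px p -> u+(p+.5)/k-.5
    im=cv2.resize(c['color'][v:v+h,u:u+w],(w*k,h*k),interpolation=cv2.INTER_CUBIC)
    return cv2.cvtColor(im,cv2.COLOR_RGB2HSV), lambda p:(u+(p[0]+.5)/k-.5, v+(p[1]+.5)/k-.5)
def big(m):
    cs,_=cv2.findContours(m.astype(np.uint8),cv2.RETR_EXTERNAL,cv2.CHAIN_APPROX_NONE); return max(cs,key=cv2.contourArea)
# warmer plate: non-green inside the housing
for n,c,r,hull in(('t',t,(215,115,85,75),0),('s',s,(245,165,90,65),0)):
    h,f=hsvup(c,*r); k=6
    g=(h[...,1]<70)
    # bright steel ring, flooded
    m=((h[...,1]<60)&(h[...,2]>120)).astype(np.uint8)
    m=cv2.morphologyEx(m,cv2.MORPH_OPEN,np.ones((9,9)))
    b=big(m); hu=cv2.convexHull(b); e=cv2.fitEllipseDirect(hu)
    P=onz(c,*f(e[0]),.05); print(n,'plate ell',f(e[0]),np.array(e[1])/k,e[2],P.round(4))
    w=[onz(c,*f(p[0]),.05)[:2] for p in hu]; w=np.array(w,np.float32)
    print('   world circ',cv2.minEnclosingCircle(w))
# green housing edges (top view): fit lines from top-face z~.045
h,f=hsvup(t,215,115,85,75); m=((h[...,0]>50)&(h[...,0]<95)&(h[...,1]>90)&(h[...,2]>60)); hu=cv2.convexHull(big(m))
w=np.array([onz(t,*f(p[0]),.045)[:2] for p in hu],np.float32); print('green rect',cv2.minAreaRect(w))
ap=cv2.approxPolyDP(hu,12,True)[:,0]; print([ (np.round(f(p),1).tolist(),onz(t,*f(p),.045)[:2].round(4).tolist()) for p in ap])
# bar
h,f=hsvup(t,325,175,42,50); m=((h[...,0]<8)|(h[...,0]>172))&(h[...,1]>150)&(h[...,2]>130)
b=big(m); w=np.array([onz(t,*f(p[0]),.074)[:2] for p in b],np.float32); print('bar top',cv2.minAreaRect(w))
# black cap
m=(h[...,2]<75).astype(np.uint8)|m.astype(np.uint8); m=cv2.morphologyEx(m,cv2.MORPH_OPEN,np.ones((25,25))); b=cv2.convexHull(big(m))
w=np.array([onz(t,*f(p[0]),.040)[:2] for p in b],np.float32); print('cap t',cv2.fitEllipseDirect(w),cv2.minAreaRect(w))
h,f=hsvup(s,300,250,42,50); m=((h[...,0]<8)|(h[...,0]>172))&(h[...,1]>150)&(h[...,2]>195)
# pot notch, hole, rim (top)
h,f=hsvup(t,120,155,50,50)
g=cv2.GaussianBlur(h[...,2],(0,0),2)
def at(c,f,pts,z): return [onz(c,*f(p),z).round(4) for p in pts]
sub=h[140:168,245:278]; wgt=np.clip(200-sub[...,2].astype(float),0,None); wgt[wgt<0.3*wgt.max()]=0
yy,xx=np.mgrid[140:168,245:278]; hp=((xx*wgt).sum()/wgt.sum(),(yy*wgt).sum()/wgt.sum()); print('hole',hp,at(t,f,[hp],.005))
o=((h[...,0]<14)&(h[...,1]>110)&(h[...,2]>130))
for a,bx in(('up',(100,160,55,82)),('dn',(100,160,182,206))):
    q=np.argwhere(o[bx[2]:bx[3],bx[0]:bx[1]]); 
    if len(q): p=q.mean(0)[::-1]+[bx[0],bx[2]]; print('notch',a,p,at(t,f,[p],.082))
```

```text
t plate ell (254.4523162841797, 153.6102498372396) [44.19147746 46.32237752] 92.74282836914062 [ 0.6163 -0.071   0.05  ]
   world circ ((0.6170703768730164, -0.07082979381084442), 0.0706736147403717)
s plate ell (289.5272471110026, 192.33514912923178) [31.20809682 47.78776042] 94.89159393310547 [ 0.6106 -0.0747  0.05  ]
   world circ ((0.6144366264343262, -0.07376870512962341), 0.07383150607347488)
green rect ((0.6156010031700134, -0.06963995099067688), (0.14552097022533417, 0.16973233222961426), 9.134077072143555)
[([275.8, 128.8], [0.6955, -0.1387]), ([284.2, 172.2], [0.5577, -0.1599]), ([231.4, 180.8], [0.5347, 0.0001]), ([224.2, 137.9], [0.669, 0.0204])]
bar top ((0.4744459390640259, -0.3425428867340088), (0.014104824513196945, 0.04601150378584862), 78.15069580078125)
cap t ((0.46977001428604126, -0.33024096488952637), (0.059971194714307785, 0.07176582515239716), 70.03430938720703) ((0.47018906474113464, -0.32413962483406067), (0.0676453486084938, 0.048272181302309036), 5.771849155426025)
hole (np.float64(260.31455827646806), np.float64(153.625989912591)) [array([0.5486, 0.2142, 0.005 ])]
notch up [130.00628931  66.99371069] [array([0.5774, 0.2614, 0.082 ])]
notch dn [128.21212121 193.63636364] [array([0.5147, 0.2605, 0.082 ])]
```

play_rows(
  targets=[
    {"wz":1},
    {"wz":1},
    {"wz":1},
    {"wz":1},
    {"wz":1},
    {"wz":1},
    {"wz":1},
    {"wz":1},
    {"wz":1},
    {"wz":1},
    {"wz":1},
    {"wz":1},
    {"wz":1},
    {"wz":1},
    {"wz":1},
    {"wz":1},
    {"wz":1},
    {"wz":1},
    {"wz":1},
    {"wz":1},
  ],
  jaw=1,
)

```text
schema error: expected keys tx, ty, tz, wx, wy, wz
```

play_rows(
  targets=[
    {"wz":1},
    {"wz":1},
    {"wz":1},
    {"wz":1},
    {"wz":1},
    {"wz":1},
    {"wz":1},
    {"wz":0.7},
    {"tx":0.84,"ty":0.67},
    {"tx":0.84,"ty":0.67},
    {"tx":0.84,"ty":0.67},
    {"tx":0.84,"ty":0.67},
    {"tx":0.84,"ty":0.67},
    {"tx":0.84,"ty":0.67},
    {"tx":0.84,"ty":0.67},
    {"tx":0.84,"ty":0.67},
    {"tx":0.84,"ty":0.67},
    {"tx":0.84,"ty":0.67},
    {"tx":0.84,"ty":0.67},
    {"tx":0.84,"ty":0.67},
  ],
)

```text
schema error: expected keys tx, ty, tz, wx, wy, wz
```

play_rows(
  targets=[
    {},
  ],
)

```text
schema error: expected keys tx, ty, tz, wx, wy, wz
```

play_rows(
  targets=[
    {"tx":0,"ty":0,"tz":0,"wx":0,"wy":0,"wz":1},
    {"tx":0,"ty":0,"tz":0,"wx":0,"wy":0,"wz":1},
    {"tx":0,"ty":0,"tz":0,"wx":0,"wy":0,"wz":1},
    {"tx":0,"ty":0,"tz":0,"wx":0,"wy":0,"wz":1},
    {"tx":0,"ty":0,"tz":0,"wx":0,"wy":0,"wz":1},
    {"tx":0,"ty":0,"tz":0,"wx":0,"wy":0,"wz":1},
    {"tx":0,"ty":0,"tz":0,"wx":0,"wy":0,"wz":1},
    {"tx":0,"ty":0,"tz":0,"wx":0,"wy":0,"wz":1},
    {"tx":0,"ty":0,"tz":0,"wx":0,"wy":0,"wz":1},
    {"tx":0,"ty":0,"tz":0,"wx":0,"wy":0,"wz":1},
    {"tx":0,"ty":0,"tz":0,"wx":0,"wy":0,"wz":1},
    {"tx":0,"ty":0,"tz":0,"wx":0,"wy":0,"wz":1},
    {"tx":0,"ty":0,"tz":0,"wx":0,"wy":0,"wz":1},
    {"tx":0,"ty":0,"tz":0,"wx":0,"wy":0,"wz":1},
    {"tx":0,"ty":0,"tz":0,"wx":0,"wy":0,"wz":1},
    {"tx":0,"ty":0,"tz":0,"wx":0,"wy":0,"wz":1},
    {"tx":0,"ty":0,"tz":0,"wx":0,"wy":0,"wz":1},
    {"tx":0,"ty":0,"tz":0,"wx":0,"wy":0,"wz":1},
    {"tx":0,"ty":0,"tz":0,"wx":0,"wy":0,"wz":1},
    {"tx":0,"ty":0,"tz":0,"wx":0,"wy":0,"wz":1},
  ],
  jaw=1,
)

```text
time_s: 3.0
tool_pos: [0.1431, 0.5827, 0.2313]
tool_rot: [-180.0, 0.0, 46.0]
ft_force: [-0.2, -0.2, -0.2]
width: 0.0851
grasp_force: 0.0
```

play_rows(
  targets=[
    {"tx":0,"ty":0,"tz":0,"wx":0,"wy":0,"wz":1},
    {"tx":0,"ty":0,"tz":0,"wx":0,"wy":0,"wz":1},
    {"tx":0,"ty":0,"tz":0,"wx":0,"wy":0,"wz":1},
    {"tx":0,"ty":0,"tz":0,"wx":0,"wy":0,"wz":1},
    {"tx":0,"ty":0,"tz":0,"wx":0,"wy":0,"wz":1},
    {"tx":0,"ty":0,"tz":0,"wx":0,"wy":0,"wz":1},
    {"tx":0,"ty":0,"tz":0,"wx":0,"wy":0,"wz":1},
    {"tx":0,"ty":0,"tz":0,"wx":0,"wy":0,"wz":0.7},
    {"tx":0.84,"ty":0.67,"tz":0,"wx":0,"wy":0,"wz":0},
    {"tx":0.84,"ty":0.67,"tz":0,"wx":0,"wy":0,"wz":0},
    {"tx":0.84,"ty":0.67,"tz":0,"wx":0,"wy":0,"wz":0},
    {"tx":0.84,"ty":0.67,"tz":0,"wx":0,"wy":0,"wz":0},
    {"tx":0.84,"ty":0.67,"tz":0,"wx":0,"wy":0,"wz":0},
    {"tx":0.84,"ty":0.67,"tz":0,"wx":0,"wy":0,"wz":0},
    {"tx":0.84,"ty":0.67,"tz":0,"wx":0,"wy":0,"wz":0},
    {"tx":0.84,"ty":0.67,"tz":0,"wx":0,"wy":0,"wz":0},
    {"tx":0.84,"ty":0.67,"tz":0,"wx":0,"wy":0,"wz":0},
    {"tx":0.84,"ty":0.67,"tz":0,"wx":0,"wy":0,"wz":0},
    {"tx":0.84,"ty":0.67,"tz":0,"wx":0,"wy":0,"wz":0},
    {"tx":0.84,"ty":0.67,"tz":0,"wx":0,"wy":0,"wz":0},
  ],
)

```text
time_s: 5.5
tool_pos: [0.5474, 0.2601, 0.2314]
tool_rot: [-180.0, -0.0, -0.0]
ft_force: [0.7, 0.5, -0.8]
width: 0.0853
grasp_force: 0.0
```

play_rows(
  targets=[
    {"tx":0,"ty":0,"tz":0,"wx":0,"wy":0,"wz":0},
  ],
)

```text
time_s: 5.62
tool_pos: [0.5488, 0.2592, 0.2313]
tool_rot: [180.0, -0.1, -0.2]
ft_force: [0.2, -0.2, -0.1]
width: 0.0852
grasp_force: 0.0
```

play_rows(
  targets=[
    {"tx":0,"ty":0,"tz":0.9,"wx":0,"wy":0,"wz":0},
    {"tx":0,"ty":0,"tz":0.9,"wx":0,"wy":0,"wz":0},
    {"tx":0,"ty":0,"tz":0.9,"wx":0,"wy":0,"wz":0},
    {"tx":0,"ty":0,"tz":0.5,"wx":0,"wy":0,"wz":0},
    {"tx":0,"ty":0,"tz":0.5,"wx":0,"wy":0,"wz":0},
    {"tx":0,"ty":0,"tz":0.5,"wx":0,"wy":0,"wz":0},
    {"tx":0,"ty":0,"tz":0.5,"wx":0,"wy":0,"wz":0},
    {"tx":0,"ty":0,"tz":0.1,"wx":0,"wy":0,"wz":0},
    {"tx":0,"ty":0,"tz":0,"wx":0,"wy":0,"wz":0},
  ],
)

```text
time_s: 6.75
tool_pos: [0.5459, 0.2615, 0.0395]
tool_rot: [180.0, 0.0, 0.0]
ft_force: [0.6, -0.1, -0.4]
width: 0.0855
grasp_force: 0.0
```

play_rows(
  targets=[
    {"tx":0,"ty":0,"tz":0,"wx":0,"wy":0,"wz":0},
    {"tx":0,"ty":0,"tz":0,"wx":0,"wy":0,"wz":0},
    {"tx":0,"ty":0,"tz":0,"wx":0,"wy":0,"wz":0},
    {"tx":0,"ty":0,"tz":0,"wx":0,"wy":0,"wz":0},
    {"tx":0,"ty":0,"tz":0,"wx":0,"wy":0,"wz":0},
    {"tx":0,"ty":0,"tz":0,"wx":0,"wy":0,"wz":0},
  ],
  jaw=-1,
)

```text
time_s: 7.5
tool_pos: [0.547, 0.2611, 0.0407]
tool_rot: [-180.0, -0.1, 0.0]
ft_force: [-0.5, -1.2, 5.3]
width: 0.0645
grasp_force: 67.8
```

play_rows(
  targets=[
    {"tx":0,"ty":0,"tz":-0.4,"wx":0,"wy":0,"wz":0},
    {"tx":0,"ty":0,"tz":-0.6,"wx":0,"wy":0,"wz":0},
    {"tx":0,"ty":0,"tz":-0.8,"wx":0,"wy":0,"wz":0},
    {"tx":0,"ty":0,"tz":-0.8,"wx":0,"wy":0,"wz":0},
    {"tx":0,"ty":0,"tz":-0.4,"wx":0,"wy":0,"wz":0},
    {"tx":0.18,"ty":0.83,"tz":0,"wx":0,"wy":0,"wz":0},
    {"tx":0.18,"ty":0.83,"tz":0,"wx":0,"wy":0,"wz":0},
    {"tx":0.18,"ty":0.83,"tz":0,"wx":0,"wy":0,"wz":0},
    {"tx":0.18,"ty":0.83,"tz":0,"wx":0,"wy":0,"wz":0},
    {"tx":0.18,"ty":0.83,"tz":0,"wx":0,"wy":0,"wz":0},
    {"tx":0.18,"ty":0.83,"tz":0,"wx":0,"wy":0,"wz":0},
    {"tx":0.18,"ty":0.83,"tz":0,"wx":0,"wy":0,"wz":0},
    {"tx":0.18,"ty":0.83,"tz":0,"wx":0,"wy":0,"wz":0},
    {"tx":0.18,"ty":0.83,"tz":0,"wx":0,"wy":0,"wz":0},
    {"tx":0.16,"ty":0.83,"tz":0,"wx":0,"wy":0,"wz":0},
    {"tx":0,"ty":0,"tz":0,"wx":0,"wy":0,"wz":-0.6},
    {"tx":0,"ty":0,"tz":0,"wx":0,"wy":0,"wz":-0.6},
    {"tx":0,"ty":0,"tz":0,"wx":0,"wy":0,"wz":0},
    {"tx":0,"ty":0,"tz":0,"wx":0,"wy":0,"wz":0},
  ],
)

```text
time_s: 9.88
tool_pos: [0.6171, -0.0707, 0.159]
tool_rot: [-180.0, 0.0, 7.1]
ft_force: [0.2, -0.9, -6.0]
width: 0.0647
grasp_force: 69.2
```

Run:
```python
from h import *
print({k:np.round(manip.get_state()[k],4) for k in('tool_pos','tool_rot','ft_force','width')})
t=np.load('top0.npy',allow_pickle=True).item(); s=np.load('scene0.npy',allow_pickle=True).item()
T=cap('top');S=cap('scene')
I=T['color'].astype(float);J=S['color'].astype(float)
for i in range(3): I+=cap('top')['color'];J+=cap('scene')['color']
T['color']=(I/4).astype(np.uint8);S['color']=(J/4).astype(np.uint8);np.save('top1.npy',T);np.save('scene1.npy',S)
def crop(c,u,v,w,h,W,H): 
    return cv2.resize(c['color'][v:v+h,u:u+w,::-1],(W,H),interpolation=cv2.INTER_CUBIC)
# seen: top0 warmer, scene0 warmer, top1, scene1 at 5.0x (80x60 -> 400x300)
a=np.hstack([crop(t,215,125,80,60,400,300),crop(s,250,165,80,60,400,300)])
b=np.hstack([crop(T,215,125,80,60,400,300),crop(S,250,140,80,60,400,300)])
cv2.imwrite('pics/w.png',np.vstack([a,b]))
c0=np.array([.6165,-.071]); 
for y in(9.1,):
  for sg in(1,-1):
    p=c0+sg*.046*np.array([-np.sin(np.radians(y)),np.cos(np.radians(y))])
    for z in(.05,.065): print(sg,z,p.round(4),'top',np.round(proj(t,[*p,z]),1),'scene',np.round(proj(s,[*p,z]),1))
```

```text
{'tool_pos': array([ 0.6171, -0.0707,  0.159 ]), 'tool_rot': array([-1.79988e+02,  4.53000e-02,  7.14630e+00]), 'ft_force': array([ 0.1898, -0.8896, -6.0323]), 'width': np.float64(0.0647)}
1 0.05 [ 0.6092 -0.0256] top [239.5 156.1] scene [278.4 184.3]
1 0.065 [ 0.6092 -0.0256] top [239.4 154.9] scene [278.6 180.3]
-1 0.05 [ 0.6238 -0.1164] top [269.3 150.9] scene [302.5 197.8]
-1 0.065 [ 0.6238 -0.1164] top [269.6 149.6] scene [302.9 193.8]
```

View pics/w.png

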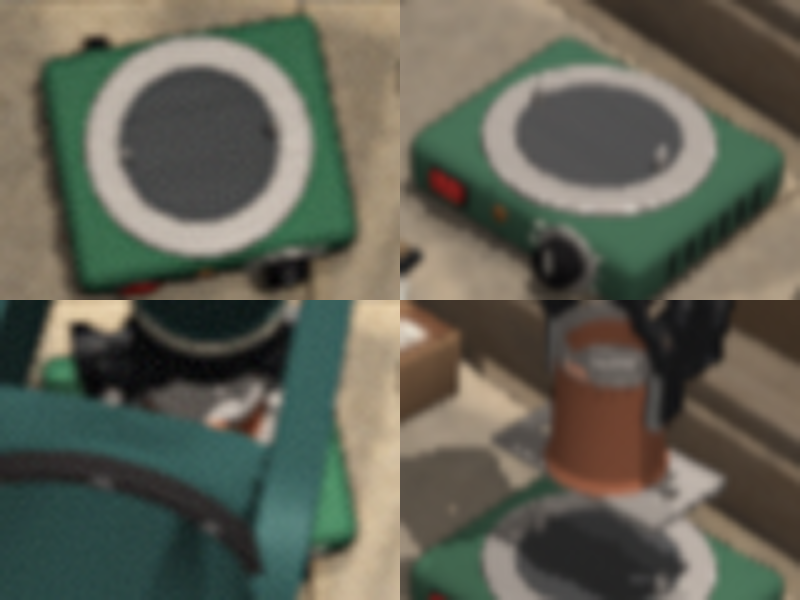

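The scene crops show the pegs at (278,182) and (302.2,195.4), close to the predictions. The held pot's foot holes are near (303,177) and (277,167). I'll measure hole against peg.

Run:
```python
from h import *
s=np.load('scene0.npy',allow_pickle=True).item(); S=np.load('scene1.npy',allow_pickle=True).item()
def crop(c,u,v,w,h,k): return cv2.resize(c['color'][v:v+h,u:u+w,::-1],(w*k,h*k),interpolation=cv2.INTER_CUBIC)
a=np.hstack([crop(s,268,172,20,20,20),crop(s,292,185,20,20,20)])
b=np.hstack([crop(S,266,156,20,15,20),crop(S,293,168,20,15,20)])
cv2.imwrite('pics/h.png',np.vstack([a[:300],b]))
for sg in(1,-1):
  p=np.array([.6165,-.071])+sg*.046*np.array([-np.sin(np.radians(9.1)),np.cos(np.radians(9.1))])
  print('ideal hole top z.126',np.round(proj(S,[*p,.126]),2),'peg .0575',np.round(proj(S,[*p,.0575]),2))
  for d in([.002,0],[0,.002]): print(np.round(np.array(proj(S,[p[0]+d[0],p[1]+d[1],.126]))-proj(S,[*p,.126]),2))
```

```text
ideal hole top z.126 [279.48 163.51] peg .0575 [278.49 182.3 ]
[ 0.53 -0.24]
[-0.45 -0.32]
ideal hole top z.126 [304.54 176.82] peg .0575 [302.69 195.84]
[ 0.53 -0.26]
[-0.49 -0.35]
```

View pics/h.png

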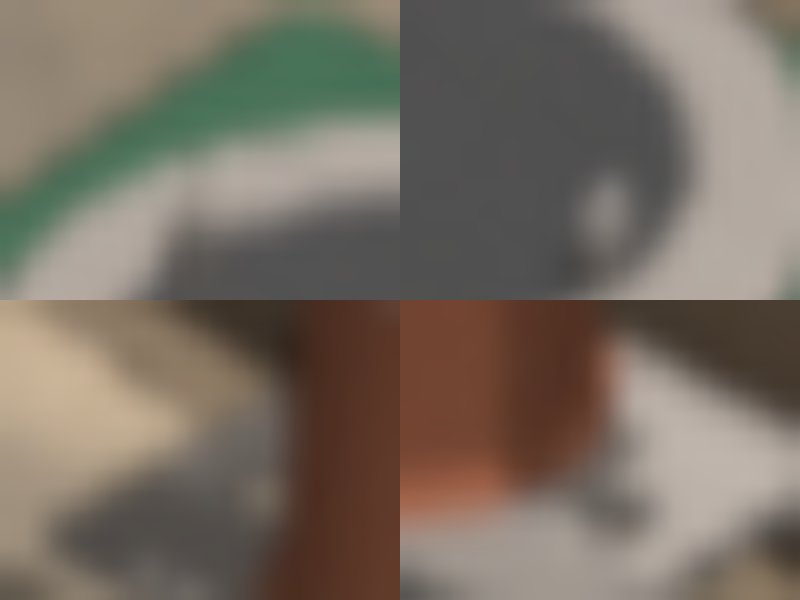

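Run:
```python
from h import *
S=np.load('scene1.npy',allow_pickle=True).item()
def crop(c,u,v,w,h,k): return cv2.resize(c['color'][v:v+h,u:u+w,::-1],(w*k,h*k),interpolation=cv2.INTER_CUBIC)
cv2.imwrite('pics/k.png',np.hstack([crop(S,263,156,25,30,16),crop(S,295,162,25,30,16)]))
c=np.array([.6166,-.0708]); z0=.1195
Rz=lambda y:np.array([[np.cos(np.radians(y)),-np.sin(np.radians(y))],[np.sin(np.radians(y)),np.cos(np.radians(y))]])
for y in(7.1,9.1,11):
  print(y,[ (l,np.round(proj(S,[*(c+Rz(y)@q),z0+.006]),2).tolist()) for l,q in(('-x+y',(-.031,.061)),('+x-y',(.031,-.061)),('-x-y',(-.031,-.061)))])
# cylinder silhouette
hsv=cv2.cvtColor(S['color'],cv2.COLOR_RGB2HSV)
o=np.array(S['xyz'])[:2];d=c-o;L=np.hypot(*d);a=np.arcsin(.033/L);n=lambda s_:c+ .033*Rz(np.degrees(np.arctan2(*d[::-1])))@np.array([-np.sin(a),s_*np.cos(a)])
for z in(.15,.165,.18):
  pl,pr=[np.array(proj(S,[*n(s_),z])) for s_ in(1,-1)]
  v=int(round((pl[1]+pr[1])/2))
  row=S['color'][v,270:320].astype(float); rg=row[:,0]-row[:,2]; th=30
  idx=np.where(rg>th)[0]
  def cross(i,j): return 270+i+(th-rg[i])/(rg[j]-rg[i])*(j-i)
  print(z,'pred',pl.round(2),pr.round(2),'meas',v,cross(idx[0]-1,idx[0]).round(2),cross(idx[-1],idx[-1]+1).round(2))
```

```text
7.1 [('-x+y', [268.66, 165.57]), ('+x-y', [315.4, 174.82]), ('-x-y', [300.97, 184.32])]
9.1 [('-x+y', [268.43, 166.03]), ('+x-y', [315.57, 174.34]), ('-x-y', [301.77, 184.15])]
11 [('-x+y', [268.24, 166.48]), ('+x-y', [315.7, 173.87]), ('-x-y', [302.52, 183.97])]
0.15 pred [280.51 162.47] [304.06 164.11] meas 163 269.36 312.33Traceback (most recent call last):
  File "<stdin>", line 18, in <module>
  File "<stdin>", line 17, in cross
IndexError: index 50 is out of bounds for axis 0 with size 50
```

View pics/k.png

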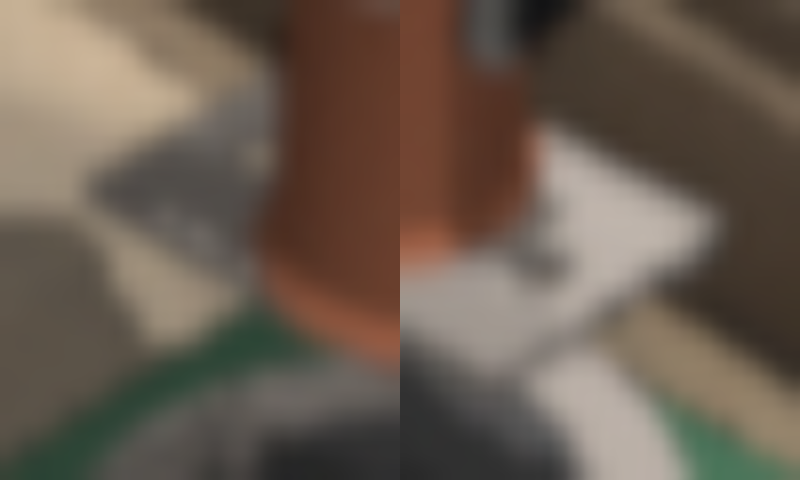

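The foot corners are at about (268,167.3), (314.6,174.9) and (300,184.6). They are offset from the prediction the same way as the plate centre is in this view, so the pot stands above the seat within about 1 mm and 1 to 2 degrees. I'll lower it and watch the force.

play_rows(
  targets=[
    {"tx":0,"ty":0,"tz":0.5,"wx":0,"wy":0,"wz":0},
    {"tx":0,"ty":0,"tz":0.5,"wx":0,"wy":0,"wz":0},
    {"tx":0,"ty":0,"tz":0.25,"wx":0,"wy":0,"wz":0},
    {"tx":0,"ty":0,"tz":0.15,"wx":0,"wy":0,"wz":0},
    {"tx":0,"ty":0,"tz":0.05,"wx":0,"wy":0,"wz":0},
    {"tx":0,"ty":0,"tz":0.05,"wx":0,"wy":0,"wz":0},
    {"tx":0,"ty":0,"tz":0,"wx":0,"wy":0,"wz":0},
  ],
)

```text
time_s: 11.15
tool_pos: [0.6177, -0.071, 0.0996]
tool_rot: [180.0, -0.0, 7.2]
ft_force: [-0.8, -0.5, -6.1]
width: 0.0648
grasp_force: 69.3
```

play_rows(
  targets=[
    {"tx":0,"ty":0,"tz":0.05,"wx":0,"wy":0,"wz":0},
    {"tx":0,"ty":0,"tz":0.05,"wx":0,"wy":0,"wz":0},
    {"tx":0,"ty":0,"tz":0,"wx":0,"wy":0,"wz":0},
  ],
)

```text
time_s: 11.52
tool_pos: [0.6175, -0.0709, 0.0952]
tool_rot: [180.0, 0.0, 7.2]
ft_force: [-0.6, -0.3, -6.0]
width: 0.0646
grasp_force: 69.3
```

play_rows(
  targets=[
    {"tx":0,"ty":0,"tz":0.05,"wx":0,"wy":0,"wz":0},
    {"tx":0,"ty":0,"tz":0.05,"wx":0,"wy":0,"wz":0},
    {"tx":0,"ty":0,"tz":0.03,"wx":0,"wy":0,"wz":0},
    {"tx":0,"ty":0,"tz":0,"wx":0,"wy":0,"wz":0},
  ],
)

```text
time_s: 12.02
tool_pos: [0.6175, -0.0709, 0.0907]
tool_rot: [180.0, -0.0, 7.2]
ft_force: [-1.7, 1.6, 1.8]
width: 0.0644
grasp_force: 69.9
```

play_rows(
  targets=[
    {"tx":0,"ty":0,"tz":0,"wx":0,"wy":0,"wz":0},
    {"tx":0,"ty":0,"tz":0,"wx":0,"wy":0,"wz":0},
    {"tx":0,"ty":0,"tz":0,"wx":0,"wy":0,"wz":0},
    {"tx":0,"ty":0,"tz":0,"wx":0,"wy":0,"wz":0},
    {"tx":0,"ty":0,"tz":-0.25,"wx":0,"wy":0,"wz":0},
    {"tx":0,"ty":0,"tz":-0.5,"wx":0,"wy":0,"wz":0},
    {"tx":0,"ty":0,"tz":-0.75,"wx":0,"wy":0,"wz":0},
    {"tx":0,"ty":0,"tz":-1,"wx":0,"wy":0,"wz":0},
  ],
  jaw=1,
)

```text
time_s: 13.02
tool_pos: [0.6169, -0.0708, 0.1909]
tool_rot: [-180.0, 0.1, 7.2]
ft_force: [0.9, -0.1, 0.4]
width: 0.0852
grasp_force: 0.0
```

play_rows(
  targets=[
    {"tx":0,"ty":0,"tz":0,"wx":0,"wy":0,"wz":0.8},
    {"tx":0,"ty":0,"tz":0,"wx":0,"wy":0,"wz":0.8},
    {"tx":0,"ty":0,"tz":0,"wx":0,"wy":0,"wz":0.8},
    {"tx":0,"ty":0,"tz":0,"wx":0,"wy":0,"wz":0.77},
    {"tx":-0.21,"ty":0.738,"tz":0,"wx":0,"wy":0,"wz":0},
    {"tx":-0.21,"ty":0.738,"tz":0,"wx":0,"wy":0,"wz":0},
    {"tx":-0.21,"ty":0.738,"tz":0,"wx":0,"wy":0,"wz":0},
    {"tx":-0.21,"ty":0.738,"tz":0,"wx":0,"wy":0,"wz":0},
    {"tx":-0.21,"ty":0.738,"tz":0,"wx":0,"wy":0,"wz":0},
    {"tx":-0.21,"ty":0.738,"tz":0,"wx":0,"wy":0,"wz":0},
    {"tx":-0.21,"ty":0.738,"tz":0,"wx":0,"wy":0,"wz":0},
    {"tx":-0.21,"ty":0.738,"tz":0,"wx":0,"wy":0,"wz":0},
    {"tx":-0.21,"ty":0.738,"tz":0,"wx":0,"wy":0,"wz":0},
    {"tx":-0.21,"ty":0.738,"tz":0,"wx":0,"wy":0,"wz":0},
    {"tx":0,"ty":0,"tz":0,"wx":0,"wy":0,"wz":0},
    {"tx":0,"ty":0,"tz":0,"wx":0,"wy":0,"wz":0},
  ],
)

```text
time_s: 15.02
tool_pos: [0.475, -0.3423, 0.1905]
tool_rot: [-180.0, -0.0, -11.8]
ft_force: [0.8, -0.0, -1.0]
width: 0.0855
grasp_force: 0.0
```

Run:
```python
from h import *
T=cap('top');S=cap('scene')
I=T['color'].astype(float);J=S['color'].astype(float)
for i in range(3): I+=cap('top')['color'];J+=cap('scene')['color']
T['color']=(I/4).astype(np.uint8);S['color']=(J/4).astype(np.uint8);np.save('top2.npy',T);np.save('scene2.npy',S)
def crop(c,u,v,w,h,k): return cv2.resize(c['color'][v:v+h,u:u+w,::-1],(w*k,h*k),interpolation=cv2.INTER_CUBIC)
a=np.hstack([crop(T,220,125,70,55,6)[:300,:400],crop(S,250,135,70,75,6)[100:400,:400]])
b=cv2.resize(S['color'][200:320,230:390,::-1],(400,300)); b2=cv2.resize(T['color'][130:250,280:440,::-1],(400,300))
cv2.imwrite('pics/m.png',np.vstack([a,np.hstack([b,b2])]))
```

View pics/m.png

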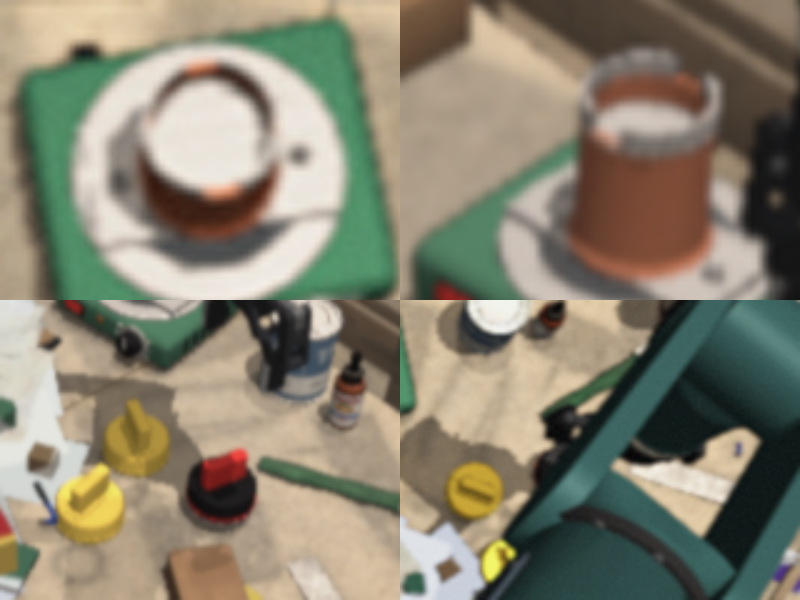

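The pot sits down over both pegs, with notches near (202,70) and (220,193) in the top crop and the base plate level around it. The black cover stands alone under the gripper. I'll grip the bar.

play_rows(
  targets=[
    {"tx":-0.01,"ty":0,"tz":0.7,"wx":0,"wy":0,"wz":0},
    {"tx":0,"ty":0,"tz":0.8,"wx":0,"wy":0,"wz":0},
    {"tx":0,"ty":0,"tz":0.8,"wx":0,"wy":0,"wz":0},
    {"tx":0,"ty":0,"tz":0.5,"wx":0,"wy":0,"wz":0},
    {"tx":0,"ty":0,"tz":0.4,"wx":0,"wy":0,"wz":0},
    {"tx":0,"ty":0,"tz":0.25,"wx":0,"wy":0,"wz":0},
    {"tx":0,"ty":0,"tz":0.1,"wx":0,"wy":0,"wz":0},
    {"tx":0,"ty":0,"tz":0,"wx":0,"wy":0,"wz":0},
  ],
)

```text
time_s: 16.42
tool_pos: [0.4747, -0.3428, 0.0484]
tool_rot: [180.0, -0.0, -11.8]
ft_force: [-0.5, -0.6, -0.1]
width: 0.0853
grasp_force: 0.0
```

play_rows(
  targets=[
    {"tx":0,"ty":0,"tz":0,"wx":0,"wy":0,"wz":0},
    {"tx":0,"ty":0,"tz":0,"wx":0,"wy":0,"wz":0},
    {"tx":0,"ty":0,"tz":0,"wx":0,"wy":0,"wz":0},
    {"tx":0,"ty":0,"tz":0,"wx":0,"wy":0,"wz":0},
    {"tx":0,"ty":0,"tz":0,"wx":0,"wy":0,"wz":0},
    {"tx":0,"ty":0,"tz":0,"wx":0,"wy":0,"wz":0},
    {"tx":0,"ty":0,"tz":0,"wx":0,"wy":0,"wz":0},
    {"tx":0,"ty":0,"tz":0,"wx":0,"wy":0,"wz":0},
    {"tx":0,"ty":0,"tz":0,"wx":0,"wy":0,"wz":0},
    {"tx":0,"ty":0,"tz":0,"wx":0,"wy":0,"wz":0},
  ],
  jaw=-1,
)

```text
time_s: 17.68
tool_pos: [0.4746, -0.3428, 0.0484]
tool_rot: [180.0, -0.0, -11.8]
ft_force: [-2.0, 0.6, 5.5]
width: 0.013
grasp_force: 59.2
```

Run:
```python
from h import *
T=np.load('top2.npy',allow_pickle=True).item();S=np.load('scene2.npy',allow_pickle=True).item()
k=6
def hs(c,u,v,w,h): 
    im=cv2.resize(c['color'][v:v+h,u:u+w],(w*k,h*k),interpolation=cv2.INTER_CUBIC)
    return im.astype(float),cv2.cvtColor(im,cv2.COLOR_RGB2HSV),lambda p:(u+(p[0]+.5)/k-.5,v+(p[1]+.5)/k-.5)
im,h,f=hs(T,220,125,70,55)
o=(im[...,0]-im[...,2])
N=[]
for y0,y1 in((55,85),(180,206)):
    w=np.clip(o[y0:y1,180:245]-60,0,None); yy,xx=np.mgrid[y0:y1,180:245]
    p=((xx*w).sum()/w.sum(),(yy*w).sum()/w.sum()); q=onz(T,*f(p),.132); N.append(q); print('notch',p,q.round(4))
d=N[0]-N[1]; print('mid',((N[0]+N[1])/2).round(4),'yaw',np.degrees(np.arctan2(d[1],d[0])),np.hypot(*d[:2]))
H=[]
for (x,y) in((297,154),(120,180)):
    b=im[y-16:y+16,x-16:x+16].sum(2); w=np.clip(np.median(b)-30-b,0,None); yy,xx=np.mgrid[y-16:y+16,x-16:x+16]
    p=((xx*w).sum()/w.sum(),(yy*w).sum()/w.sum()); q=onz(T,*f(p),.058); H.append(q); print('hole/peg',p,q.round(4))
d=H[1]-H[0]; print('mid',((H[0]+H[1])/2).round(4),'yaw',np.degrees(np.arctan2(-d[0],d[1])),np.hypot(*d[:2]))
# copper inside mouth floor at z=.05+.063=.113: bright disc 
m=((h[...,1]<45)&(h[...,2]>165)).astype(np.uint8)
m[:, :]*=1; n,l,st,ce=cv2.connectedComponentsWithStats(cv2.erode(m,np.ones((5,5)))); i=l[135,205]; print('floor',st[i],onz(T,*f(ce[i]),.113).round(4))
```

```text
notch (np.float64(200.1814799503927), np.float64(67.82458316108585)) [ 0.6461 -0.066   0.132 ]
notch (np.float64(223.4177791262136), np.float64(192.36377427184465)) [ 0.5852 -0.0755  0.132 ]
mid [ 0.6157 -0.0708  0.132 ] yaw 8.878954318582073 0.06164217953478838
hole/peg (np.float64(298.19641985850205), np.float64(155.15204928031227)) [ 0.6231 -0.1158  0.058 ]
hole/peg (np.float64(120.49786303548355), np.float64(181.9484146705099)) [ 0.6109 -0.0262  0.058 ]
mid [ 0.617 -0.071  0.058] yaw 7.741962917862336 0.09042104278626127
floor [   75    45   271   260 34484] [ 0.6014 -0.0724  0.113 ]
```

play_rows(
  targets=[
    {"tx":0,"ty":0,"tz":-0.1,"wx":0,"wy":0,"wz":0},
    {"tx":0,"ty":0,"tz":-0.25,"wx":0,"wy":0,"wz":0},
    {"tx":0,"ty":0,"tz":-0.5,"wx":0,"wy":0,"wz":0},
    {"tx":0,"ty":0,"tz":-0.7,"wx":0,"wy":0,"wz":0},
    {"tx":0,"ty":0,"tz":-0.8,"wx":0,"wy":0,"wz":0},
    {"tx":0,"ty":0,"tz":-0.8,"wx":0,"wy":0,"wz":0},
    {"tx":0,"ty":0,"tz":-0.5,"wx":0,"wy":0,"wz":0},
    {"tx":0,"ty":0,"tz":-0.27,"wx":0,"wy":0,"wz":0},
    {"tx":0,"ty":0,"tz":0,"wx":0,"wy":0,"wz":0},
  ],
)

```text
time_s: 18.8
tool_pos: [0.4746, -0.3427, 0.2055]
tool_rot: [180.0, -0.1, -11.8]
ft_force: [-0.7, -0.3, -1.7]
width: 0.013
grasp_force: 58.6
```

play_rows(
  targets=[
    {"tx":0.087,"ty":-0.31,"tz":0,"wx":0,"wy":0,"wz":0},
    {"tx":0.173,"ty":-0.615,"tz":0,"wx":0,"wy":0,"wz":0},
    {"tx":0.173,"ty":-0.615,"tz":0,"wx":0,"wy":0,"wz":0},
    {"tx":0.173,"ty":-0.615,"tz":0,"wx":0,"wy":0,"wz":0},
    {"tx":0.173,"ty":-0.615,"tz":0,"wx":0,"wy":0,"wz":0},
    {"tx":0.173,"ty":-0.615,"tz":0,"wx":0,"wy":0,"wz":0},
    {"tx":0.173,"ty":-0.615,"tz":0,"wx":0,"wy":0,"wz":0},
    {"tx":0.173,"ty":-0.615,"tz":0,"wx":0,"wy":0,"wz":0},
    {"tx":0.173,"ty":-0.615,"tz":0,"wx":0,"wy":0,"wz":0},
    {"tx":0.173,"ty":-0.615,"tz":0,"wx":0,"wy":0,"wz":0},
    {"tx":0.173,"ty":-0.615,"tz":0,"wx":0,"wy":0,"wz":0},
    {"tx":0.173,"ty":-0.615,"tz":0,"wx":0,"wy":0,"wz":0},
    {"tx":0.09,"ty":-0.305,"tz":0,"wx":0,"wy":0,"wz":0},
    {"tx":0,"ty":0,"tz":0,"wx":0,"wy":0,"wz":-0.86},
    {"tx":0,"ty":0,"tz":0,"wx":0,"wy":0,"wz":-0.9},
    {"tx":0,"ty":0,"tz":0,"wx":0,"wy":0,"wz":-0.9},
    {"tx":0,"ty":0,"tz":0,"wx":0,"wy":0,"wz":-0.8},
    {"tx":0,"ty":0,"tz":0,"wx":0,"wy":0,"wz":0},
    {"tx":0,"ty":0,"tz":0,"wx":0,"wy":0,"wz":0},
  ],
)

```text
time_s: 21.18
tool_pos: [0.616, -0.0706, 0.2045]
tool_rot: [-180.0, 0.0, 8.9]
ft_force: [0.3, 0.8, -2.1]
width: 0.013
grasp_force: 58.7
```

Run:
```python
from h import *
S=cap('scene');J=S['color'].astype(float)
for i in range(3): J+=cap('scene')['color']
S['color']=(J/4).astype(np.uint8);np.save('scene3.npy',S)
print({k:np.round(manip.get_state()[k],4) for k in('tool_pos','tool_rot','ft_force','width')})
cv2.imwrite('pics/n.png',cv2.resize(S['color'][110:170,255:335,::-1],(800,600),interpolation=cv2.INTER_CUBIC))
for y in(4,9,14):
  a=np.radians(y)
  for x in(-1,1):
    c=np.array([.6168,-.0709])+x*.031*np.array([np.cos(a),np.sin(a)])
    for l,z in(('key',.155),('notch',.1375)):
      p=np.array(proj(S,[*c,z])); print(y,x,l,((p-[255,110]+.5)*10-.5).round(0))
```

```text
{'tool_pos': array([ 0.6163, -0.0707,  0.2049]), 'tool_rot': array([1.799957e+02, 6.300000e-03, 8.907200e+00]), 'ft_force': array([ 0.5843, -0.5211, -3.4543]), 'width': np.float64(0.0128)}
4 -1 key [300. 563.]
4 -1 notch [297. 614.]
4 1 key [456. 479.]
4 1 notch [452. 530.]
9 -1 key [308. 567.]
9 -1 notch [304. 618.]
9 1 key [449. 475.]
9 1 notch [445. 526.]
14 -1 key [315. 571.]
14 -1 notch [312. 622.]
14 1 key [441. 472.]
14 1 notch [437. 522.]
```

View pics/n.png

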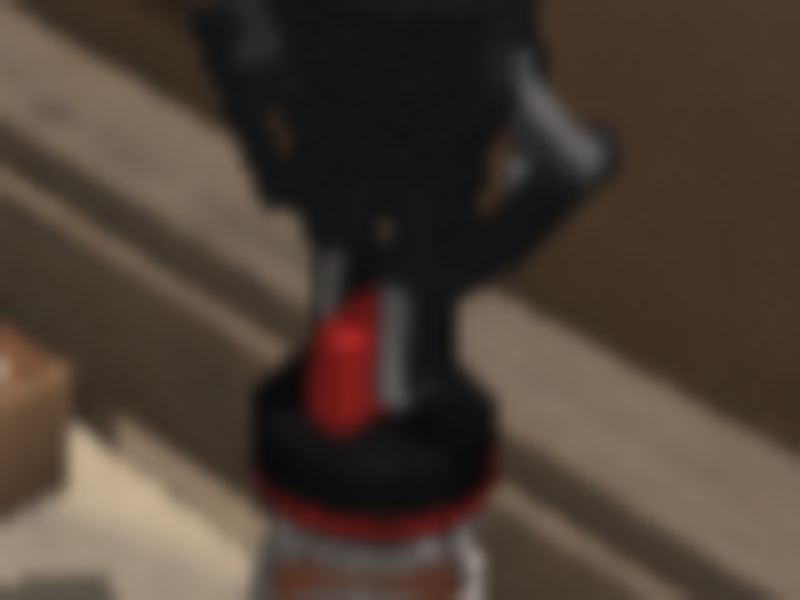

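play_rows(
  targets=[
    {"tx":0.02,"ty":0,"tz":0.1,"wx":0,"wy":0,"wz":0},
    {"tx":0,"ty":0,"tz":0.12,"wx":0,"wy":0,"wz":0},
    {"tx":0,"ty":0,"tz":0.1,"wx":0,"wy":0,"wz":0},
    {"tx":0,"ty":0,"tz":0.05,"wx":0,"wy":0,"wz":0},
    {"tx":0,"ty":0,"tz":0.04,"wx":0,"wy":0,"wz":0},
    {"tx":0,"ty":0,"tz":0.03,"wx":0,"wy":0,"wz":0},
    {"tx":0,"ty":0,"tz":0,"wx":0,"wy":0,"wz":0},
  ],
)

```text
time_s: 22.25
tool_pos: [0.6171, -0.0705, 0.1873]
tool_rot: [180.0, 0.0, 8.9]
ft_force: [0.2, -0.6, -2.9]
width: 0.0128
grasp_force: 58.7
```

play_rows(
  targets=[
    {"tx":0,"ty":0,"tz":0.03,"wx":0,"wy":0,"wz":0},
    {"tx":0,"ty":0,"tz":0.03,"wx":0,"wy":0,"wz":0},
    {"tx":0,"ty":0,"tz":0,"wx":0,"wy":0,"wz":0},
  ],
)

```text
time_s: 22.62
tool_pos: [0.617, -0.0705, 0.1848]
tool_rot: [-180.0, 0.0, 8.9]
ft_force: [0.4, -0.6, -3.0]
width: 0.0131
grasp_force: 58.7
```

play_rows(
  targets=[
    {"tx":0,"ty":0,"tz":0.03,"wx":0,"wy":0,"wz":0},
    {"tx":0,"ty":0,"tz":0.03,"wx":0,"wy":0,"wz":0},
    {"tx":0,"ty":0,"tz":0,"wx":0,"wy":0,"wz":0},
  ],
)

```text
time_s: 23.0
tool_pos: [0.617, -0.0705, 0.1824]
tool_rot: [-180.0, 0.0, 8.9]
ft_force: [1.0, 0.4, -2.9]
width: 0.0123
grasp_force: 58.7
```

play_rows(
  targets=[
    {"tx":0,"ty":0,"tz":0.03,"wx":0,"wy":0,"wz":0},
    {"tx":0,"ty":0,"tz":0.03,"wx":0,"wy":0,"wz":0},
    {"tx":0,"ty":0,"tz":0,"wx":0,"wy":0,"wz":0},
  ],
)

```text
time_s: 23.38
tool_pos: [0.6171, -0.0705, 0.18]
tool_rot: [-180.0, 0.0, 8.9]
ft_force: [0.4, 0.3, -3.1]
width: 0.0128
grasp_force: 58.7
```

play_rows(
  targets=[
    {"tx":0,"ty":0,"tz":0.03,"wx":0,"wy":0,"wz":0},
    {"tx":0,"ty":0,"tz":0.03,"wx":0,"wy":0,"wz":0},
    {"tx":0,"ty":0,"tz":0,"wx":0,"wy":0,"wz":0},
  ],
)

```text
time_s: 23.75
tool_pos: [0.6172, -0.0706, 0.1778]
tool_rot: [180.0, -0.0, 8.9]
ft_force: [0.5, -0.4, -1.4]
width: 0.0132
grasp_force: 58.9
```

play_rows(
  targets=[
    {"tx":0,"ty":0,"tz":0.03,"wx":0,"wy":0,"wz":0},
    {"tx":0,"ty":0,"tz":0,"wx":0,"wy":0,"wz":0},
    {"tx":0,"ty":0,"tz":0,"wx":0,"wy":0,"wz":0},
  ],
)

```text
time_s: 24.12
tool_pos: [0.6171, -0.0705, 0.1766]
tool_rot: [180.0, -0.0, 8.9]
ft_force: [-0.3, 0.3, -0.7]
width: 0.0131
grasp_force: 58.9
```

play_rows(
  targets=[
    {"tx":0,"ty":0,"tz":0.02,"wx":0,"wy":0,"wz":0},
    {"tx":0,"ty":0,"tz":0,"wx":0,"wy":0,"wz":0},
    {"tx":0,"ty":0,"tz":0,"wx":0,"wy":0,"wz":0},
  ],
)

```text
time_s: 24.5
tool_pos: [0.6172, -0.0706, 0.1763]
tool_rot: [180.0, -0.0, 8.9]
ft_force: [-0.6, 0.1, 5.0]
width: 0.0131
grasp_force: 59.9
```

Home: a contact force of 5 N at the expected height. I'll ease up 1 mm and turn about 61 degrees.

play_rows(
  targets=[
    {"tx":0,"ty":0,"tz":-0.035,"wx":0,"wy":0,"wz":0},
    {"tx":0,"ty":0,"tz":0,"wx":0,"wy":0,"wz":-0.4},
    {"tx":0,"ty":0,"tz":0,"wx":0,"wy":0,"wz":-0.6},
    {"tx":0,"ty":0,"tz":0,"wx":0,"wy":0,"wz":-0.6},
    {"tx":0,"ty":0,"tz":0,"wx":0,"wy":0,"wz":-0.6},
    {"tx":0,"ty":0,"tz":0,"wx":0,"wy":0,"wz":-0.6},
    {"tx":0,"ty":0,"tz":0,"wx":0,"wy":0,"wz":-0.6},
    {"tx":0,"ty":0,"tz":0,"wx":0,"wy":0,"wz":-0.6},
    {"tx":0,"ty":0,"tz":0,"wx":0,"wy":0,"wz":-0.6},
    {"tx":0,"ty":0,"tz":0,"wx":0,"wy":0,"wz":-0.6},
    {"tx":0,"ty":0,"tz":0,"wx":0,"wy":0,"wz":-0.6},
    {"tx":0,"ty":0,"tz":0,"wx":0,"wy":0,"wz":-0.6},
    {"tx":0,"ty":0,"tz":0,"wx":0,"wy":0,"wz":-0.6},
    {"tx":0,"ty":0,"tz":0,"wx":0,"wy":0,"wz":-0.6},
    {"tx":0,"ty":0,"tz":0,"wx":0,"wy":0,"wz":-0.6},
    {"tx":0,"ty":0,"tz":0,"wx":0,"wy":0,"wz":-0.6},
    {"tx":0,"ty":0,"tz":0,"wx":0,"wy":0,"wz":-0.6},
    {"tx":0,"ty":0,"tz":0,"wx":0,"wy":0,"wz":-0.6},
    {"tx":0,"ty":0,"tz":0,"wx":0,"wy":0,"wz":0},
    {"tx":0,"ty":0,"tz":0,"wx":0,"wy":0,"wz":0},
  ],
)

```text
time_s: 27.0
tool_pos: [0.6171, -0.0705, 0.1768]
tool_rot: [-180.0, 0.0, 68.9]
ft_force: [-0.4, 1.2, -1.2]
width: 0.0131
grasp_force: 58.9
```

Run:
```python
from h import *
s=manip.get_state();print({k:np.round(s[k],3) for k in('tool_pos','tool_rot','ft_force','wrist_torque','width','qpos')})
```

```text
{'tool_pos': array([ 0.617, -0.071,  0.177]), 'tool_rot': array([-1.79986e+02,  6.00000e-03,  6.88740e+01]), 'ft_force': array([-0.446,  1.187, -1.169]), 'wrist_torque': array([-0.028,  0.018,  0.004]), 'width': np.float64(0.013), 'qpos': array([-1.2885e+01,  2.5181e+01,  8.7381e+01, -4.0000e-03,  6.7453e+01,
        8.2420e+00])}
```

play_rows(
  targets=[
    {"tx":0,"ty":0,"tz":-0.04,"wx":0,"wy":0,"wz":0},
    {"tx":0,"ty":0,"tz":-0.05,"wx":0,"wy":0,"wz":0},
    {"tx":0,"ty":0,"tz":-0.05,"wx":0,"wy":0,"wz":0},
    {"tx":0,"ty":0,"tz":-0.05,"wx":0,"wy":0,"wz":0},
    {"tx":0,"ty":0,"tz":0,"wx":0,"wy":0,"wz":0},
    {"tx":0,"ty":0,"tz":0,"wx":0,"wy":0,"wz":0},
  ],
)

```text
time_s: 27.75
tool_pos: [0.6171, -0.0706, 0.1847]
tool_rot: [-180.0, 0.0, 68.9]
ft_force: [-0.6, -0.0, -1.5]
width: 0.0133
grasp_force: 58.9
```

Run:
```python
from h import *
F=[]
for i in range(4): manip.capture('scene'); F.append(manip.get_state()['ft_force'])
print(np.mean(F,0).round(2), manip.get_state()['tool_pos'].round(4))
```

```text
[-0.27 -0.28 -1.17] [ 0.6171 -0.0705  0.1846]
```

Only the cover's weight (1.2 N) is on the wrist, so it has unhooked. I'll lift it to 10 cm.

play_rows(
  targets=[
    {"tx":0,"ty":0,"tz":-0.15,"wx":0,"wy":0,"wz":0},
    {"tx":0,"ty":0,"tz":-0.3,"wx":0,"wy":0,"wz":0},
    {"tx":0,"ty":0,"tz":-0.5,"wx":0,"wy":0,"wz":0},
    {"tx":0,"ty":0,"tz":-0.5,"wx":0,"wy":0,"wz":0},
    {"tx":0,"ty":0,"tz":-0.45,"wx":0,"wy":0,"wz":0},
    {"tx":0,"ty":0,"tz":-0.3,"wx":0,"wy":0,"wz":0},
    {"tx":0,"ty":0,"tz":-0.1,"wx":0,"wy":0,"wz":0},
    {"tx":0,"ty":0,"tz":0,"wx":0,"wy":0,"wz":0},
    {"tx":0,"ty":0,"tz":0,"wx":0,"wy":0,"wz":0},
    {"tx":0,"ty":0,"tz":0,"wx":0,"wy":0,"wz":0},
  ],
)

```text
time_s: 29.2
tool_pos: [0.6168, -0.0705, 0.276]
tool_rot: [-179.9, 0.0, 68.9]
ft_force: [0.0, 1.0, -0.8]
width: 0.0129
grasp_force: 58.9
```

Run:
```python
from h import *
S=cap('scene')
cv2.imwrite('pics/z.png',cv2.resize(S['color'][80:230,210:370,::-1],(640,600),interpolation=cv2.INTER_CUBIC))
```

```text
(no output)
```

View pics/z.png

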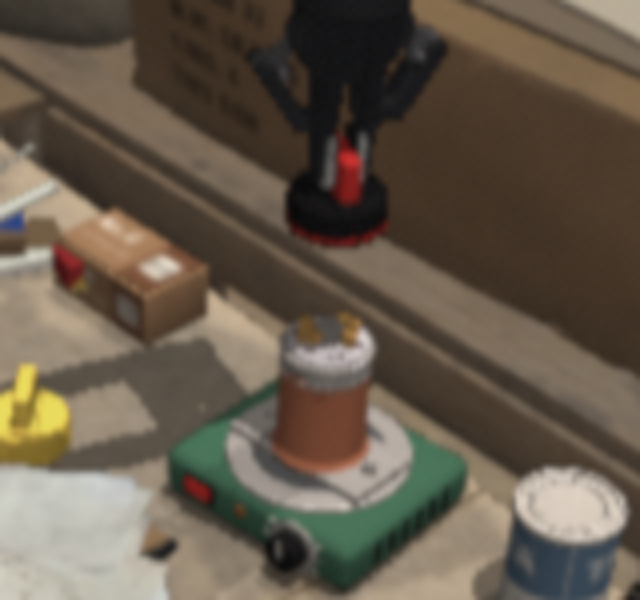

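The picture shows the steel inner lid with its lugs seated flat on the pot at (328,340). The cover hangs level above it at (338,205), and the bystanders look undisturbed.

```bash
python3 -c "
from station import manip
print(manip.close_job())"
```

```text
the job is handed in; nothing more can be done
None
```

The job is done and handed in at about 29 s: the pot sits over both pegs, the inner lid is seated in the rim notches, and the cover is held level by its bar about 10 cm above it.

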